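# Turn the banding wheel to the index post and set its brake

### The arm

A 7-joint arm with a two-finger parallel gripper is mounted at the origin on the work surface. World frame = base frame: x ahead of the robot, y to its left, z up, the work surface at z = 0. Lengths are in m, angles in rad, forces in N, time in s.
With the tool pointing down it reaches from about 0.425 to 0.975 m from the base axis. Payload 16.7 kg.
Tool frame: the origin (TCP) lies at the very end of the fingers, on their centre line; the grasp point (between the pads) lies 19 mm behind it (ctrl.grip_point_offset is the distance from the TCP to the grasp point, in m); z points along the fingers, y is the line along which they close (so a half turn about z gives the same grasp; the last joint's range is limited). The gripper opens to 85 mm and grips with 20 to 120 N. Pads are 22 mm wide; open, the fingers measure 114 mm over their backs; the gripper's body (76 mm by 85 mm) begins 54 mm behind the grasp point. The pads swing forward as they close: fully open they stand 13 mm farther back than shut.
Start: joints at [-1.472, 0.426, 0.074, 1.606, -0.034, 1.111, -0.067], TCP at [0.166, 0.654, 0.231] pointing down, gripper open.
Joint ranges: [-2.85, 2.85], [-0.5, 2.14], [-1.23, 1.37], [0.21, 2.46], [-1.02, 4.16], [0.16, 2.05], [-2.73, 2.73]. Speed limits (rad/s): [1.89, 1.89, 2.39, 2.39, 3.01, 3.01, 3.01].

### API

Orientations are given as a rotation vector (axis times angle).
In Python, from plant import ctrl, cams gives the robot as it stands.
- The arm moves only by the tool drive_tool, never from a script. Its argument "targets" is a list of rows, each a list of 7 numbers: the opening, from -1 (shut) to 1 (fully open), so that 0 is half open, then the shift along the tool's x, y, z as a fraction of full scale, then the turn, a rotation vector about the tool's x, y, z as a fraction of full scale. A call has 1 to 8 rows; each row is the pose to reach, as a shift and turn from the pose commanded when the call began, along the tool's axes at that moment; what a row does not reach only later rows make up. Full scale, the value 1, is 100 mm for a shift and 0.5 rad for a turn. A row lasts 1/8 s, in which the tool goes at most 62.5 mm and 10.7 degrees, less where a joint would pass 70% of its speed; a pose out of reach is approached as far as the arm can. A call with a number of a shift or a turn outside -1 to 1 is refused whole. A call with a gripper value outside its range is refused whole. The fingers move at their own pace and stop on an object; "squeeze" is the grip in N (left out, the last holds). Time passes only in rows, so rows that repeat a pose let the fingers close. It gives the time, the measured TCP pose, the force, the opening and the grip force at its end, in the units of the state.
- ctrl.sense(): the state, without advancing time (a new reading comes with each control period).
- cams.capture(name): name is "scene" or "top" or "wrist"; returns a dict with "img" (384x512x3 uint8, blue, green, red), "intrinsics" (3x3 intrinsics, pixels), "origin" and "orientation" of the camera in the world. Camera axes: x right, y down, z forward; pixel columns grow to the right and rows downward; lengths in m; the calibration is good to about 2 mm. A picture is of the moment at which its call begins. There is no depth.
- ctrl.close_job(): hands the job in; it is judged then, once.
The state is a dict: "time": time; "joint_pos": joint angles; "qd": joint speeds; "joint_efforts": joint torques, N m; "ee_pos": TCP position; "orientation": TCP orientation; "force": force on the tool from outside, world axes, zero at the start; "moment": the same for the moment, N m; "grip_width": finger opening in m; "grasp_force": force on a finger pad.
Only numpy, scipy, OpenCV 4.12 (cv2) and the standard library are available. Lean on these libraries where they do the work, as an engineer would, in place of code of your own. Each camera call takes 0.05 s, during which the arm holds its last target. There are 200 camera calls.

### The job

The painted mug on the banding wheel is still wet, so do not touch it: with a fingertip, push one of the wheel's spokes round until the mug's handle points straight at the upright index post. Then push the wheel's brake lever all the way over, away from the robot, and move clear. Leave the mug standing in the middle of the wheel and the other things on the table where they are.

Things in the scene. Friction and masses are not known exactly. Their poses are not given: they have to be found in the camera images.
- wheel_base: Fixed grey base of a banding wheel (pottery turntable): round foot 150 mm in diameter, column, and a 30 mm wide flat bar that runs 235 mm out from the wheel's axis along the base's +y to the brake. Origin on the wheel's vertical axis, at table height; z up.
- wheel (a joint): Angle of the wheel about its vertical axis, positive counter-clockwise from above; turns more than a full turn either way, no detents, stays where left (about 1.2 N at 125 mm from the axis turns it). Aluminium disc 160 mm in diameter, top face 98 mm above the table, with three level straight spokes 120 degrees apart, 14 mm round steel bars with black ends.
- spoke0_end (a point): Outer end of one spoke, on its centre line, 147 mm from the wheel's axis, 90 mm above the table. The spoke sticks out radially from the disc's rim (80 mm from the axis) to here; the space under it is free down to the low bars of brake and index, 31 mm high at most.
- spoke1_end (a point): The same point of the next spoke counter-clockwise.
- spoke2_end (a point): The same point of the third spoke.
- index: Fixed index post: a vertical round steel pin 12 mm thick, 100 mm high, at the end of a low flat steel bar 8 mm high and 18 mm wide that runs out from the foot of the wheel. Origin on the wheel's axis at table height; its x axis points from there to the pin, whose centre is 195 mm from the wheel's axis.
- index_top (a point): Top centre of the index pin.
- mug: Loose terracotta mug, 65 mm high, 68 mm across the rim, 0.2 kg, blue inside, standing upright in the middle of the wheel and turning with it. Origin: centre of its underside; its x axis points to its one handle, which reaches 56 mm from the mug's axis. The top of the mug is 163 mm above the table.
- mug_handle (a point): Middle of the outer bar of the mug's handle, 51 mm from the mug's axis and 35 mm above its underside.
- brake (a joint): Brake lever: 0 leaning back towards the robot (the base's -x), 1.0 rad pushed fully over to its stop towards the base's +x; stays where it is left.
- brake_tip (a point): Centre of the black ball, 26 mm in diameter, at the end of the brake lever. The lever is a 10 mm steel rod whose pivot (axis along the base's y) lies 80 mm from the ball's centre, 215 mm from the wheel's axis along the base's +y and 34 mm above the table, on a grey block 70 x 50 mm reaching 37 mm above the table. Upright at joint value 0.5; under 2 N at the ball swings it.
- jar: Bystander: loose small lidded paint jar, 60 mm wide, 75 mm high. Origin under its centre.
- bowl: Bystander: loose terracotta bowl, 84 mm wide, 55 mm high. Origin under its centre.
- brush: Bystander: loose flat paintbrush with a red handle, 200 mm long, lying on the table along its x axis.
There are look-alikes about, which are no part of the job. Leave any green look-alike of the mug alone.

How it is judged:
By the outcome, as a careful person would: the job done as asked, in the order asked, and still so for the second after the job is handed in, with the robot touching nothing.
It also fails if it takes over 56 s, if anything falls off the work surface, if the arm or the gripper's body presses on something with over 40 N, if the wrist force passes 120 N, or if a joint passes its speed limit or range.

## Working session

There is one attempt and no reset: what is moved stays moved. The work goes in short steps, Python scripts to look and compute and a tool call to move; the robot and the scene stay as the last step left them, time stands still between calls to the robot, and variables do not carry over. Pictures are saved under pics/ and viewed, at most 10 in all, crops included, and the job is handed in when it is done.

Besides the shell and the picture viewer there is one more tool, called after "Request:" as a command line: name --pt "numbers of a row" for each row, then --argument value for the rest. drive_tool: Moves the arm, as the interface text tells. Its arguments: {"type":"object","properties":{"targets":{"type":"array","items":{"type":"array","items":{"type":"number"}}},"squeeze":{"type":"number"}},"required":["targets"]}

```bash
mkdir -p pics
cat > h.py <<'E'
import numpy as np, cv2, pickle
from scipy.spatial.transform import Rotation as R
def rot(o):
    o=np.array(o,float)
    if o.shape==(3,3): return o
    return (R.from_rotvec(o) if o.size==3 else R.from_quat(o)).as_matrix()
def plane(c,uv,z):
    d=rot(c['orientation'])@np.linalg.solve(c['intrinsics'],[uv[0],uv[1],1]); o=np.array(c['origin'])
    return o+d*(z-o[2])/d[2]
def proj(c,p):
    q=np.array(c['intrinsics'])@(rot(c['orientation']).T@(np.array(p)-c['origin'])); return q[:2]/q[2]
def tri(views):
    A=np.zeros((3,3));b=np.zeros(3)
    for c,uv in views:
        d=rot(c['orientation'])@np.linalg.solve(c['intrinsics'],[uv[0],uv[1],1]);d/=np.linalg.norm(d)
        P=np.eye(3)-np.outer(d,d);A+=P;b+=P@c['origin']
    return np.linalg.solve(A,b)
E
python3 - <<'E'
from plant import ctrl,cams
import cv2,pickle,numpy as np
C={n:cams.capture(n) for n in('scene','top')}
pickle.dump(C,open('c0.pkl','wb'))
for n in C:
    print(n,C[n]['origin'],C[n]['orientation'],C[n]['intrinsics'])
    cv2.imwrite(f'pics/{n}0.png',cv2.resize(C[n]['img'],(800,600),interpolation=cv2.INTER_CUBIC))
s=ctrl.sense();print(s)
E
```

```text
scene [ 1.12653192 -0.23015019  0.84640883] [-2.09678618 -1.39243885  0.49305639] [[375.53509594   0.         255.93830943]
 [  0.         375.53509594 190.5798528 ]
 [  0.           0.           1.        ]]
top [0.42607647 0.02550873 0.90427562] [-2.10871199  2.16742686 -0.18486229] [[354.26713219   0.         255.25265823]
 [  0.         354.26713219 188.91690797]
 [  0.           0.           1.        ]]
{'time': 0.1, 'joint_pos': array([-1.47248911,  0.42667152,  0.07383283,  1.60651758, -0.0341172 ,
        1.11083237, -0.06712799]), 'qd': array([-2.99505295e-04, -3.57185151e-03, -1.13556622e-03, -2.56141708e-03,
        1.09362068e-03, -1.74396079e-03, -6.29295082e-05]), 'joint_efforts': array([ 8.46734445e-03, -9.51546550e+01,  3.77086803e+00, -4.64413261e+01,
        1.95375143e-02,  6.44654443e-03,  4.13225592e-06]), 'ee_pos': array([0.16548035, 0.65402306, 0.23068987]), 'orientation': array([-3.88323672e-01, -3.11741261e+00,  1.83338599e-03]), 'force': array([-0.02486645, -0.23163963,  0.45869197]), 'moment': array([ 0.01179512, -0.03027279, -0.01560694]), 'grasp_force': 0.0, 'grip_width': 0.08542012328260816}
```

View pics/scene0.png

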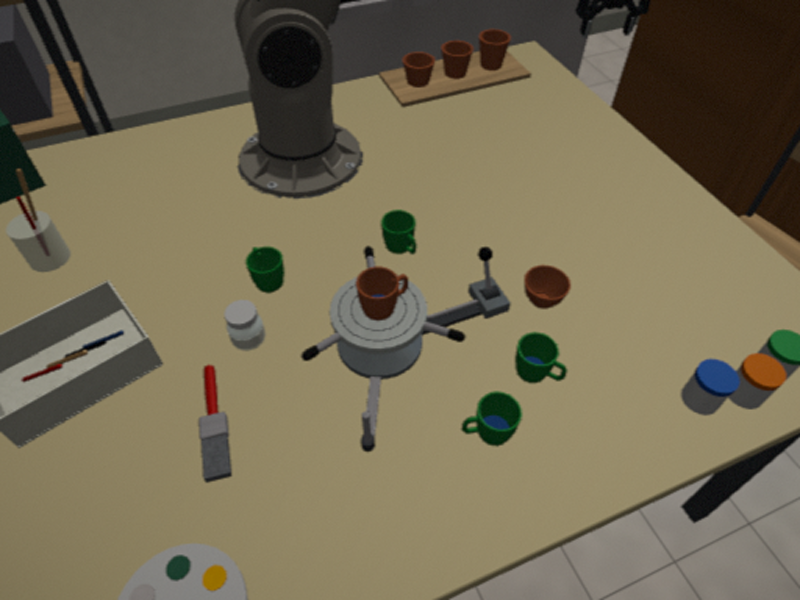

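View pics/top0.png

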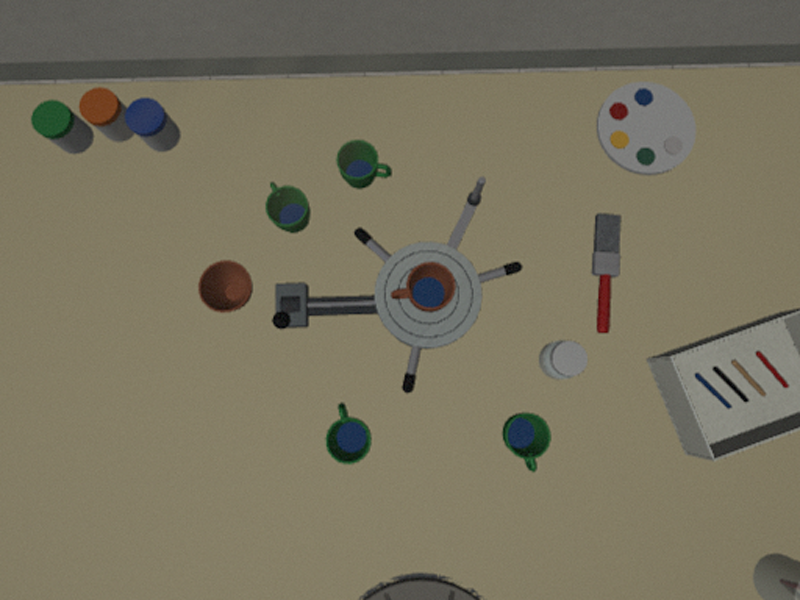

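Run:
```python
import pickle,cv2,numpy as np
from h import *
C=pickle.load(open('c0.pkl','rb'))
for n in C:
    im=C[n]['img'];hsv=cv2.cvtColor(im,cv2.COLOR_BGR2HSV)
    x0,x1,y0,y1=(165,350,95,260) if n=='top' else (185,335,135,300)
    for nm,m in (('black',im.max(2)<45),('terra',((hsv[...,0]<14)|(hsv[...,0]>172))&(hsv[...,1]>110)&(hsv[...,2]>50))):
        k,l,st,ce=cv2.connectedComponentsWithStats(m.astype(np.uint8))
        for i in range(1,k):
            if st[i,4]>12 and x0<ce[i][0]<x1 and y0<ce[i][1]<y1: print(n,nm,st[i],ce[i].round(1),plane(C[n],ce[i],.09 if nm=='black' else .133).round(3))
t=C['top']['img'][140:230,225:325];s=C['scene']['img'][155:245,195:295]
cv2.imwrite('pics/crop1.png',np.hstack([cv2.resize(a,(400,360),interpolation=cv2.INTER_CUBIC) for a in(t,s)]))
t=C['top']['img'][100:190,220:320];s=C['scene']['img'][230:320,195:295]
```

```text
scene black [247 136  17  12 147] [254.4 141.2] [0.377 0.088 0.09 ]
scene black [245 148  19  14 165] [253.7 154.6] [0.427 0.065 0.09 ]
scene black [234 158   5   6  24] [235.7 160.9] [0.431 0.009 0.09 ]
scene black [307 159   8   8  51] [310.2 162.2] [0.516 0.199 0.09 ]
scene black [307 185  13   7  48] [313.4 187.9] [0.602 0.162 0.09 ]
scene black [274 193  51  16 187] [300.5 200.7] [0.627 0.111 0.09 ]
scene black [286 211  11   7  54] [291.2 214.2] [0.656 0.07  0.09 ]
scene black [194 222  10   8  54] [198.4 225.7] [ 0.6   -0.153  0.09 ]
scene black [224 235  13   6  14] [230.  238.2] [ 0.663 -0.095  0.09 ]
scene black [245 236  15   6  19] [251.2 239.3] [ 0.685 -0.049  0.09 ]
scene black [308 253  24  20 250] [319.4 260.4] [0.797 0.072 0.09 ]
scene black [305 269  24  16 157] [315.1 277.9] [0.831 0.042 0.09 ]
scene black [232 283   7   6  27] [235.  285.6] [ 0.78  -0.127  0.09 ]
scene terra [228 171  33  27 465] [242.8 181.8] [ 0.546 -0.014  0.133]
top black [229 109  12  11  32] [235.  115.2] [0.743 0.062 0.09 ]
top black [300 127   7   4  18] [303.  128.8] [ 0.705 -0.101  0.09 ]
top black [189 137   8  11  28] [193. 143.] [0.677 0.163 0.09 ]
top black [227 146  11  10  58] [231.5 150.3] [0.656 0.072 0.09 ]
top black [323 168  11   8  56] [327.7 171.2] [ 0.6   -0.154  0.09 ]
top black [196 183   2  11  13] [196.2 188.5] [0.567 0.155 0.09 ]
top black [180 190  12   5  42] [185.2 191.4] [0.56  0.181 0.09 ]
top black [206 190  20   3  33] [215.5 191.2] [0.559 0.11  0.09 ]
top black [196 196  11  13  33] [198.9 200.1] [0.539 0.149 0.09 ]
top black [233 196   7   5  13] [235.6 197.5] [0.543 0.064 0.09 ]
top black [175 198  11  12  98] [180. 204.] [0.531 0.193 0.09 ]
top black [218 199  14   2  15] [224.8 199.9] [0.538 0.089 0.09 ]
top black [258 239   7  12  68] [261.  244.7] [0.433 0.008 0.09 ]
top terra [251 168  40  31 431] [274.1 180.9] [ 0.572 -0.024  0.133]
```

View pics/crop1.png

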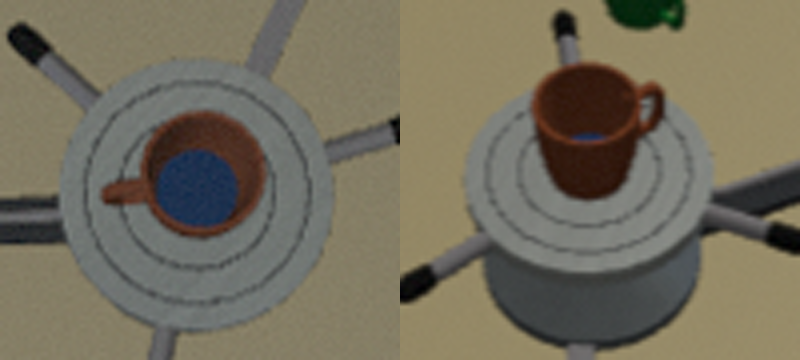

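Run:
```python
import pickle,cv2,numpy as np
from h import *
C=pickle.load(open('c0.pkl','rb'));T,S=C['top'],C['scene']
P={}
for n,a,b in [('A',(231.5,150.3),(291.2,214.2)),('B',(327.7,171.2),(198.4,225.7)),('Cc',(261,244.7),(235.7,160.9)),('handle',(252.5,188),(258.75,182.5)),('ball',(180,204),(310.2,162.2)),('pin',(307.8,116.5),(235.5,264.5)),('jar',(362,229),(154,199)),('gm',(223,282),(255,148))]:
    p=tri([(T,a),(S,b)]);P[n]=p;print(n,p.round(4),(proj(T,p)-a).round(1),(proj(S,p)-b).round(1))
w=(P['A']+P['B']+P['Cc'])/3;print('w',w)
for n in P: d=P[n]-w;print(n,np.hypot(*d[:2]).round(4),np.degrees(np.arctan2(d[1],d[0])).round(1))
print(proj(T,[w[0],w[1],.163]),proj(T,[w[0],w[1],.098]))
t=T['img'][95:165,250:330];s=S['img'][225:295,200:280]
cv2.imwrite('pics/crop2.png',np.hstack([cv2.resize(a,(400,350),interpolation=cv2.INTER_CUBIC) for a in(t,s)]))
```

```text
A [0.6562 0.0711 0.0898] [0.2 0.1] [ 0.2 -0. ]
B [ 0.5998 -0.1532  0.0898] [-0.2 -0.1] [-0.2 -0. ]
Cc [0.4332 0.0084 0.0922] [0. 0.] [ 0. -0.]
handle [0.5581 0.0242 0.1264] [0. 0.] [ 0. -0.]
ball [0.5293 0.1895 0.1068] [-0.1 -0. ] [-0.1  0. ]
pin [ 0.7347 -0.1106  0.095 ] [-1.  -0.3] [-1.2  0. ]
jar [ 0.4626 -0.2312  0.0717] [0.7 0.2] [0.7 0.1]
gm [0.3486 0.1016 0.032 ] [-0.4 -0.1] [-0.3  0. ]
w [ 0.56307549 -0.02457173  0.09057955]
A 0.1335 45.8
B 0.1337 -74.0
Cc 0.134 165.8
handle 0.049 95.8
ball 0.2167 99.0
pin 0.192 -26.6
jar 0.2298 -115.9
gm 0.2489 149.5
[275.32825998 182.2257978 ] [273.62211071 187.38809999]
```

View pics/crop2.png

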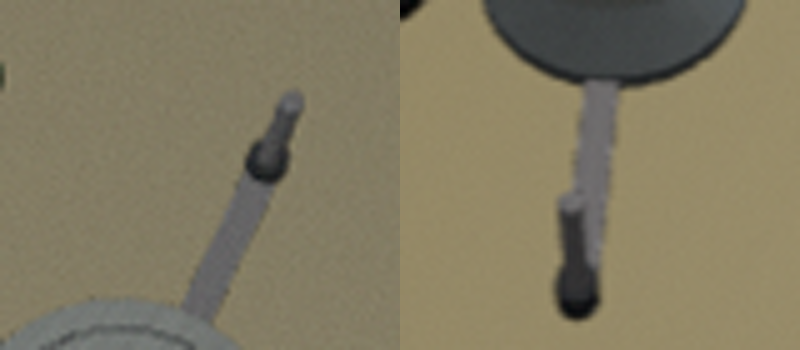

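The red mug at top-view (431,288) stands on the wheel and has one handle, so it is the target. The look-alikes are the four green mugs, the red bowl at (226,286) and the cups on the board. The pin top is at top-view px (308,115). I will push the near spoke clockwise along the left side, about 122°.

Request:
drive_tool --pt "-1 -0.5 -0.25 0 0 0 -0.25" --pt "-1 -0.95 -0.48 0 0 0 -0.496" --pt "-1 -0.95 -0.48 0 0 0 -0.496" --squeeze 20

```text
time: 0.48
ee_pos: [0.25, 0.5816, 0.2314]
orientation: [0.006, 3.14, -0.002]
force: [0.4, 1.0, -0.1]
grip_width: 0.0324
grasp_force: 0.0
```

Run:
```python
import pickle,numpy as np
from h import *
from plant import ctrl
C=pickle.load(open('c0.pkl','rb'));T,S=C['top'],C['scene']
w=np.array([.5631,-.0246,0])
p=tri([(T,(308.2,115.2)),(S,(234.2,265.6))]);d=p-w
print(p,np.hypot(*d[:2]),np.degrees(np.arctan2(d[1],d[0])))
p=plane(T,(303.4,127.6),.008);d=p-w;print(p,np.hypot(*d[:2]),np.degrees(np.arctan2(d[1],d[0])))
p=plane(T,(308.2,115.2),.1);d=p-w;print(p,np.hypot(*d[:2]),np.degrees(np.arctan2(d[1],d[0])))
s=ctrl.sense();print(s['ee_pos'],rot(s['orientation']).round(3),s['joint_pos'])
```

```text
[ 0.73714043 -0.11299609  0.09585545] 0.19520230395726473 -26.92626485901811
[ 0.73647959 -0.11469848  0.008     ] 0.19539247544475882 -27.459107122566397
[ 0.73518298 -0.11331815  0.1       ] 0.1936064655350791 -27.273570456677273
[0.24997738 0.58159851 0.23135635] [[-1.     0.004  0.001]
 [ 0.004  1.    -0.001]
 [-0.001 -0.001 -1.   ]] [-1.30872588  0.35811921  0.05334353  1.70503574 -0.01951864  1.07973199
  0.31719235]
```

Request:
drive_tool --pt "-1 -0.5 -0.5 0 0 0 0" --pt "-1 -1 -1 0 0 0 0"

```text
time: 0.72
ee_pos: [0.3345, 0.4955, 0.231]
orientation: [0.002, -3.141, 0.0]
force: [1.4, 1.0, -0.5]
grip_width: -0.0002
grasp_force: 0.0
```

Request:
drive_tool --pt "-1 -0.5 -0.5 0 0 0 0" --pt "-1 -1 -1 0 0 0 0"

```text
time: 0.98
ee_pos: [0.4234, 0.4068, 0.2313]
orientation: [0.0, -3.141, -0.0]
force: [0.4, 0.0, 0.6]
grip_width: 0.0001
grasp_force: 0.0
```

Request:
drive_tool --pt "-1 0 -0.5 0 0 0 0" --pt "-1 0 -1 0 0 0 0"

```text
time: 1.23
ee_pos: [0.4227, 0.3064, 0.2309]
orientation: [-0.001, -3.141, 0.001]
force: [1.2, -0.1, 0.6]
grip_width: -0.0002
grasp_force: 0.0
```

Request:
drive_tool --pt "-1 0 -0.5 0 0 0 0" --pt "-1 0 -1 0 0 0 0"

```text
time: 1.48
ee_pos: [0.4224, 0.2067, 0.2312]
orientation: [0.0, -3.141, -0.0]
force: [1.5, 0.0, 0.8]
grip_width: 0.0001
grasp_force: 0.0
```

Request:
drive_tool --pt "-1 0 -0.5 0 0 0 0" --pt "-1 0 -1 0 0 0 0" --pt "-1 0 -1 0 0 0 0"

```text
time: 1.85
ee_pos: [0.4225, 0.1051, 0.2314]
orientation: [-0.008, -3.142, -0.0]
force: [0.5, 0.7, 0.1]
grip_width: 0.0003
grasp_force: 0.0
```

Request:
drive_tool --pt "-1 -0.1 -0.5 0 0 0 0" --pt "-1 -0.18 -1 0 0 0 0" --pt "-1 -0.18 -1 0 0 0 0"

```text
time: 2.22
ee_pos: [0.4411, 0.0056, 0.2314]
orientation: [0.007, 3.141, -0.001]
force: [0.2, 0.0, -0.8]
grip_width: -0.0003
grasp_force: 0.0
```

Request:
drive_tool --pt "-1 0 -0.38 0 0 0 0" --pt "-1 0 -0.38 0.5 0 0 0" --pt "-1 0 -0.38 1 0 0 0" --pt "-1 0 -0.38 1 0 0 0"

```text
time: 2.72
ee_pos: [0.4389, -0.0295, 0.1291]
orientation: [0.001, -3.136, 0.003]
force: [-0.2, -0.6, 0.0]
grip_width: 0.0003
grasp_force: 0.0
```

Request:
drive_tool --pt "-1 0 0 0.3 0 0 0" --pt "-1 0 0 0.6 0 0 0" --pt "-1 0 0 0.6 0 0 0"

```text
time: 3.1
ee_pos: [0.4408, -0.0295, 0.0717]
orientation: [0.001, -3.14, -0.0]
force: [-0.9, 0.4, -0.5]
grip_width: -0.0
grasp_force: 0.0
```

Request:
drive_tool --pt "-1 0.02 0.09 0 0 0 0" --pt "-1 0.02 0.18 0 0 0 0" --pt "-1 0.01 0.26 0 0 0 0" --pt "-1 -0.01 0.35 0 0 0 0" --pt "-1 -0.035 0.435 0 0 0 0" --pt "-1 -0.065 0.515 0 0 0 0" --pt "-1 -0.1 0.595 0 0 0 0" --pt "-1 -0.14 0.675 0 0 0 0"

```text
time: 4.1
ee_pos: [0.4549, 0.0377, 0.0712]
orientation: [0.0, -3.141, 0.0]
force: [0.1, -0.5, -0.0]
grip_width: -0.0001
grasp_force: 0.6
```

Run:
```python
from plant import cams
import cv2,numpy as np
c=cams.capture('scene');d=cams.capture('wrist')
cv2.imwrite('pics/s1.png',np.hstack([cv2.resize(c['img'][100:300,160:360],(400,400)),cv2.resize(d['img'],(400,400))]))
```

```text
(no output)
```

View pics/s1.png

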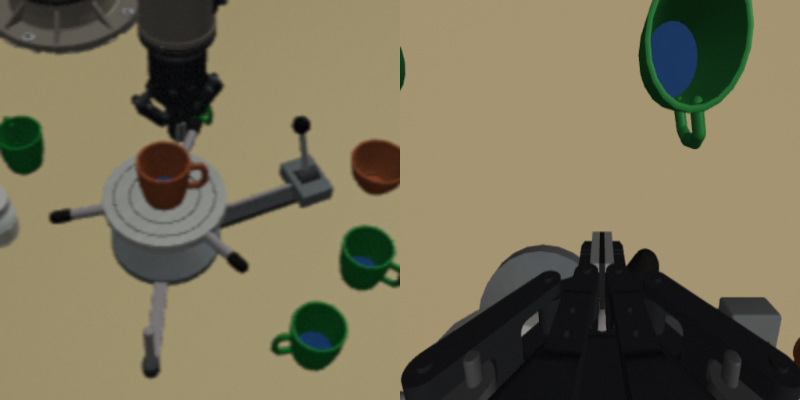

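Request:
drive_tool --pt "-1 -0.06 0.09 0 0 0 0" --pt "-1 -0.125 0.18 0 0 0 0" --pt "-1 -0.2 0.26 0 0 0 0" --pt "-1 -0.28 0.335 0 0 0 0" --pt "-1 -0.365 0.4 0 0 0 0" --pt "-1 -0.455 0.46 0 0 0 0" --pt "-1 -0.555 0.51 0 0 0 0" --pt "-1 -0.655 0.55 0 0 0 0"

```text
time: 5.2
ee_pos: [0.5209, 0.0925, 0.0713]
orientation: [0.0, -3.141, 0.0]
force: [-1.7, -1.4, -0.3]
grip_width: 0.0002
grasp_force: 0.6
```

Request:
drive_tool --pt "-1 -0.105 0.03 0 0 0 0" --pt "-1 -0.21 0.055 0 0 0 0" --pt "-1 -0.32 0.07 0 0 0 0" --pt "-1 -0.43 0.075 0 0 0 0" --pt "-1 -0.54 0.07 0 0 0 0" --pt "-1 -0.645 0.055 0 0 0 0" --pt "-1 -0.73 0.035 0 0 0 0" --pt "-1 -0.78 0.025 0 0 0 0"

```text
time: 6.2
ee_pos: [0.5987, 0.0945, 0.0713]
orientation: [0.0, 3.142, -0.0]
force: [-2.0, -0.1, -0.1]
grip_width: 0.0003
grasp_force: 0.6
```

```bash
cat > m.py <<'E'
from plant import cams,ctrl
import cv2,numpy as np,sys,pickle
from h import *
C={n:cams.capture(n) for n in('scene','top')};pickle.dump(C,open('c1.pkl','wb'))
w=np.array([.5631,-.0246,0])
for n in C:
    im=C[n]['img'];k,l,st,ce=cv2.connectedComponentsWithStats((im.max(2)<45).astype(np.uint8))
    for i in range(1,k):
        p=plane(C[n],ce[i],.09)-w;r=np.hypot(*p[:2])
        if 20<st[i,4]<90 and .128<r<.14: print(n,ce[i].round(1),r.round(4),np.degrees(np.arctan2(p[1],p[0])).round(1))
print(ctrl.sense()['ee_pos'],ctrl.sense()['force'])
a=[]
for n in C:
    u,v=proj(C[n],[.5631,-.0246,.13]).round().astype(int);print(n,'crop org',u-50,v-50)
    a.append(cv2.resize(C[n]['img'][v-50:v+50,u-50:u+50],(400,400),interpolation=cv2.INTER_CUBIC))
cv2.imwrite(sys.argv[1],np.hstack(a))
E
python3 m.py pics/s2.png
```

```text
scene [220.4 164.4] 0.1359 -175.7
scene [210.4 235.6] 0.1334 -55.7
top [319.3 155.8] 0.1339 -56.3
top [279.5 245.9] 0.134 -176.2
[0.59879588 0.09455888 0.07133466] [-0.47913243 -0.04105361 -0.03189179]
scene crop org 192 139
top crop org 224 135
```

View pics/s2.png

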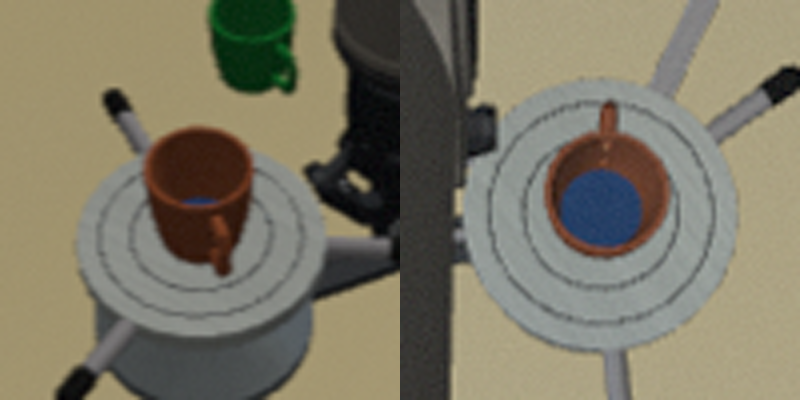

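```bash
cat > g.py <<'E'
import pickle,sys
from h import *
C=pickle.load(open('c1.pkl','rb'));T=C['top'];w=np.array([.5631,-.0246])
hs=cv2.cvtColor(T['img'],cv2.COLOR_BGR2HSV)
m=((hs[...,0]<14)|(hs[...,0]>172))&(hs[...,1]>90)&(hs[...,2]>40)
v,u=np.nonzero(m)
for z in(.135,.145,.15):
    P=np.array([plane(T,q,z)[:2] for q in zip(u,v)])-w;r=np.hypot(*P.T);a=np.degrees(np.arctan2(P[:,1],P[:,0]))
    for lo,hi in((.040,.062),(.046,.064)):
        k=(r>lo)&(r<hi)&(abs(a-float(sys.argv[1]))<30);print(z,lo,k.sum(),a[k].mean().round(1),r[k].max().round(3))
# rim: mug outline incl. blue interior, at z=.163
b=(hs[...,0]>95)&(hs[...,0]<130)&(hs[...,1]>90)
u0,v0=proj(T,[*w,.163]).astype(int)
M=np.zeros(m.shape,np.uint8);M[v0-30:v0+30,u0-30:u0+30]=(m|b)[v0-30:v0+30,u0-30:u0+30]
M=cv2.morphologyEx(cv2.morphologyEx(M,cv2.MORPH_CLOSE,np.ones((5,5))),cv2.MORPH_OPEN,cv2.getStructuringElement(cv2.MORPH_ELLIPSE,(11,11)))
c=max(cv2.findContours(M,0,1)[0],key=cv2.contourArea);e=cv2.fitEllipse(c);print('rim',e,plane(T,e[0],.163))
for n,sc in (('tri',(247.75,202.75)),):
    if len(sys.argv)>4:
        p=tri([(T,(float(sys.argv[2]),float(sys.argv[3]))),(C['scene'],(float(sys.argv[4]),float(sys.argv[5])))]);d=p[:2]-w;print(p,np.hypot(*d),np.degrees(np.arctan2(d[1],d[0])))
E
python3 g.py -6 276.5 161.5 247.75 202.75
```

```text
0.135 0.04 22 -5.0 0.054
0.135 0.046 13 -4.8 0.054
0.145 0.04 17 -4.2 0.051
0.145 0.046 9 -4.3 0.051
0.15 0.04 17 -3.8 0.05
0.15 0.046 5 -4.3 0.05
rim ((275.12603759765625, 182.94091796875), (29.989307403564453, 30.350366592407227), 11.48581314086914) [ 0.56154031 -0.02408387  0.163     ]
[ 0.61493001 -0.02989552  0.13718912] 0.05209982765708784 -5.833724887082303
```

Request:
drive_tool --pt "-1 -0.05 -0.015 0 0 0 0" --pt "-1 -0.11 -0.04 0 0 0 0" --pt "-1 -0.17 -0.065 0 0 0 0" --pt "-1 -0.245 -0.1 0 0 0 0" --pt "-1 -0.3 -0.135 0 0 0 0" --pt "-1 -0.34 -0.16 0 0 0 0" --pt "-1 -0.365 -0.178 0 0 0 0" --pt "-1 -0.365 -0.178 0 0 0 0"

```text
time: 7.3
ee_pos: [0.635, 0.0769, 0.0714]
orientation: [0.0, 3.141, -0.0]
force: [0.2, 1.0, 0.7]
grip_width: 0.0001
grasp_force: 0.0
```

```bash
python3 m.py pics/s3.png; python3 g.py -25
```

```text
scene [236.5 160.8] 0.1362 164.7
scene [197.9 224.8] 0.1329 -75.1
top [328.1 172.5] 0.134 -75.6
[0.634844   0.07705895 0.07138142] [ 0.4274253  -0.70207522  0.29021589]
scene crop org 192 139
top crop org 224 135
0.135 0.04 20 -23.9 0.053
0.135 0.046 11 -23.9 0.053
0.145 0.04 15 -24.1 0.051
0.145 0.046 7 -24.3 0.051
0.15 0.04 14 -24.1 0.049
0.15 0.046 5 -24.1 0.049
rim ((275.1485595703125, 182.96527099609375), (29.97615623474121, 30.299814224243164), 27.974380493164062) [ 0.56148636 -0.02412984  0.163     ]
```

View pics/s3.png

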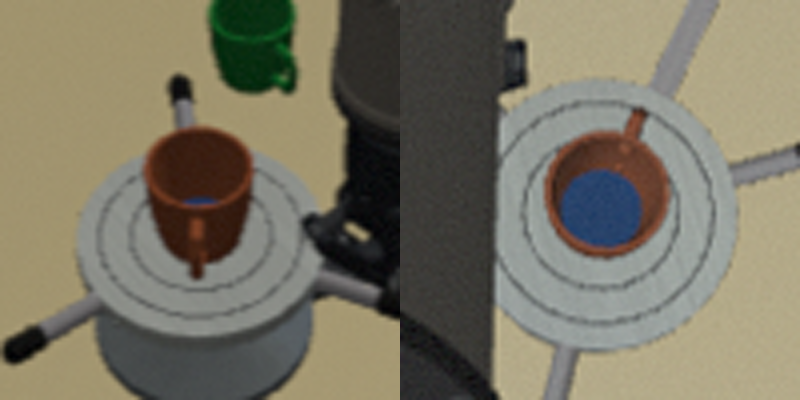

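Run:
```python
import pickle
from h import *
C=pickle.load(open('c1.pkl','rb'));S,T=C['scene'],C['top']
for w in([.5631,-.0246],[.562,-.0244]):
  p=tri([(T,(284,163.3)),(S,(241.3,203.5))]);d=p[:2]-w;print('tri',p,np.hypot(*d),np.degrees(np.arctan2(d[1],d[0])))
  for a in(-22,-24,-26,-28):
    r=np.radians(a);print(a,[proj(S,[w[0]+.051*np.cos(r),w[1]+.051*np.sin(r),z]).round(1) for z in(.12,.133)],proj(T,[w[0]+.051*np.cos(r),w[1]+.051*np.sin(r),.14]).round(1))
im=S['img'];hs=cv2.cvtColor(im,cv2.COLOR_BGR2HSV)
# handle rows below mug in scene
m=((hs[...,0]<14)|(hs[...,0]>172))&(hs[...,1]>90)&(hs[...,2]>25)
for v in range(200,211): print(v,np.nonzero(m[v,220:265])[0]+220)
```

```text
tri [ 0.61069286 -0.04565468  0.13703969] 0.05204209500431535 -23.86419207550871
-22 [array([241.5, 207.5]), array([241.4, 204.2])] [282.5 162.9]
-24 [array([240.7, 207.5]), array([240.6, 204.2])] [283.3 163.2]
-26 [array([240. , 207.5]), array([239.9, 204.2])] [284.  163.5]
-28 [array([239.3, 207.4]), array([239.1, 204.1])] [284.8 163.8]
tri [ 0.61069286 -0.04565468  0.13703969] 0.05312961333366769 -23.581510553351922
-22 [array([241.4, 207.1]), array([241.3, 203.8])] [282.5 163.4]
-24 [array([240.7, 207.1]), array([240.5, 203.8])] [283.2 163.7]
-26 [array([239.9, 207.1]), array([239.8, 203.8])] [284. 164.]
-28 [array([239.2, 207.1]), array([239. , 203.8])] [284.7 164.3]
200 [234 235 236 237 238 239 240 241 242 243 244 245 246 247 248 249 250]
201 [235 236 237 238 239 240 241 242 243 244 245 246 247 248 249]
202 [236 237 238 239 240 241 242 243 244 245 246 247 248]
203 [237 238 239 240 241 242 243 244 245 246]
204 [239 240 241 242 243]
205 [240 241 242]
206 [240 241 242]
207 [240 241 242]
208 []
209 []
210 []
```

Request:
drive_tool --pt "-1 -0.02 -0.014 0 0 0 0" --pt "-1 -0.037 -0.026 0 0 0 0" --pt "-1 -0.05 -0.036 0 0 0 0" --pt "-1 -0.05 -0.036 0 0 0 0"

```text
time: 7.9
ee_pos: [0.6399, 0.0732, 0.0713]
orientation: [0.0, 3.141, -0.0]
force: [-1.1, -0.2, 0.3]
grip_width: 0.0002
grasp_force: 0.3
```

```bash
python3 m.py pics/s4.png; python3 g.py -27
```

```text
scene [238.9 160.3] 0.1373 161.9
scene [196.5 223.2] 0.1332 -77.8
top [329.  175.1] 0.1344 -78.3
[0.63983777 0.07336003 0.07132384] [-0.99349464  0.28822776  0.85685173]
scene crop org 192 139
top crop org 224 135
0.135 0.04 22 -26.4 0.054
0.135 0.046 13 -26.6 0.054
0.145 0.04 18 -27.1 0.052
0.145 0.046 8 -26.7 0.052
0.15 0.04 16 -27.0 0.05
0.15 0.046 7 -26.7 0.05
rim ((275.1989440917969, 182.9815673828125), (29.613874435424805, 30.39202308654785), 14.746907234191895) [ 0.56144823 -0.02423574  0.163     ]
```

Request:
drive_tool --pt "-1 0.1 0.08 0 0 0 0" --pt "-1 0.2 0.16 0 0 0 0" --pt "-1 0.2 0.5 0 0 0 0" --pt "-1 0.2 0.5 -0.5 0 0 0" --pt "-1 0.2 0.5 -1 0 0 0" --pt "-1 0.4 0.8 -1 0 0 0" --pt "-1 0.7 1 -1 0 0 0" --pt "-1 0.7 1 -1 0 0 0"

```text
time: 9.0
ee_pos: [0.5671, 0.1761, 0.1714]
orientation: [0.007, -3.141, -0.002]
force: [0.8, 0.8, 0.1]
grip_width: -0.0
grasp_force: 0.0
```

Request:
drive_tool --pt "-1 0.5 0.08 0 0 0 0" --pt "-1 0.97 0.15 0 0 0 0" --pt "-1 0.97 0.15 0.4 0 0 0" --pt "-1 0.97 0.15 0.8 0 0 0" --pt "-1 0.97 0.15 0.8 0 0 0"

```text
time: 9.62
ee_pos: [0.4712, 0.1875, 0.0896]
orientation: [0.0, -3.138, 0.004]
force: [-0.6, -0.1, 1.1]
grip_width: 0.0003
grasp_force: 0.0
```

```bash
python3 m.py pics/s5.png; python3 g.py -27
```

```text
scene [239.  160.5] 0.1367 161.8
scene [290.  217.2] 0.1334 41.4
scene [196.4 223.2] 0.1333 -77.7
top [234.2 147.7] 0.134 42.1
top [328.9 175.1] 0.1342 -78.3
top [257.  243.6] 0.1339 161.7
[0.47308146 0.18815462 0.09210283] [0.17949084 0.37784014 1.0005924 ]
scene crop org 192 139
top crop org 224 135
0.135 0.04 22 -26.4 0.054
0.135 0.046 13 -26.6 0.054
0.145 0.04 18 -27.1 0.052
0.145 0.046 8 -26.7 0.052
0.15 0.04 16 -27.0 0.05
0.15 0.046 7 -26.7 0.05
rim ((275.0853271484375, 182.97547912597656), (29.901981353759766, 30.32212257385254), 25.086261749267578) [ 0.56146792 -0.02399448  0.163     ]
```

View pics/s5.png

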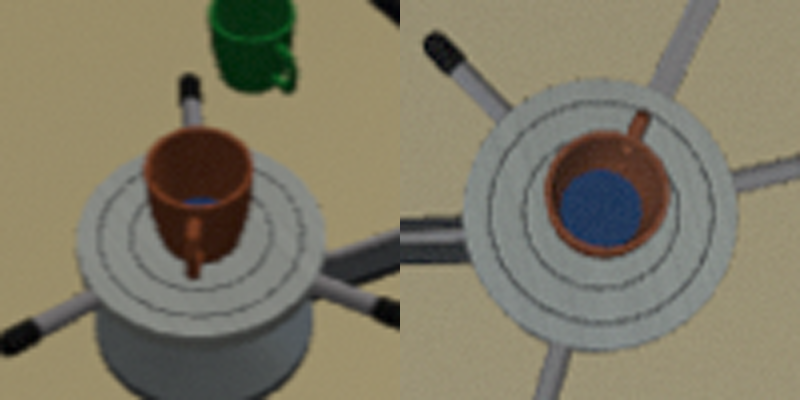

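The handle now measures about -27° against the index at -27.2°, and the wheel is free of the arm. Next is the brake.

Request:
drive_tool --pt "-1 -0.15 0 0 0 0 0" --pt "-1 -0.3 0 0 0 0 0" --pt "-1 -0.42 0 0 0 0 0" --pt "-1 -0.54 0 0 0 0 0" --pt "-1 -0.66 0 0 0 0 0" --pt "-1 -0.78 0 0 0 0 0" --pt "-1 -0.9 0 0 0 0 0" --pt "-1 -0.95 0 0 0 0 0"

```text
time: 10.72
ee_pos: [0.5684, 0.1882, 0.0912]
orientation: [-0.0, -3.142, 0.0]
force: [-2.3, 0.2, -0.7]
grip_width: -0.0001
grasp_force: 0.5
```

Request:
drive_tool --pt "-1 -0.04 0 0 0 0 0" --pt "-1 -0.07 0 0 0 0 0" --pt "-1 -0.07 0 0 0 0 0"

```text
time: 11.1
ee_pos: [0.5748, 0.1884, 0.0914]
orientation: [-0.0, 3.141, 0.0]
force: [-0.5, -0.2, 0.7]
grip_width: -0.0002
grasp_force: 0.0
```

Pushing gently on until the stop shows in the force.

Request:
drive_tool --pt "-1 -0.03 0 0 0 0 0" --pt "-1 -0.05 0 0 0 0 0" --pt "-1 -0.05 0 0 0 0 0"

```text
time: 11.48
ee_pos: [0.5767, 0.1885, 0.0909]
orientation: [0.001, -3.136, 0.001]
force: [-19.2, -0.7, 13.7]
grip_width: -0.0002
grasp_force: 10.2
```

Request:
drive_tool --pt "-1 -0.02 0 0 0 0 0" --pt "-1 -0.03 0 0 0 0 0" --pt "-1 -0.03 0 0 0 0 0"

```text
time: 11.85
ee_pos: [0.5772, 0.1885, 0.0906]
orientation: [0.002, -3.131, 0.001]
force: [-36.7, -1.9, 25.0]
grip_width: 0.0003
grasp_force: 18.8
```

The lever is at its stop. Backing off.

Request:
drive_tool --pt "-1 0.15 0 0 0 0 0" --pt "-1 0.5 0 0 0 0 0" --pt "-1 0.9 0 0 0 0 0" --pt "-1 0.9 0.2 -0.5 0 0 0" --pt "-1 0.9 0.5 -1 0 0 0" --pt "-1 0.9 1 -1 0 0 0" --pt "-1 0.9 1 -1 0 0 0"

```text
time: 12.72
ee_pos: [0.4921, 0.2927, 0.1919]
orientation: [-0.008, 3.14, 0.003]
force: [0.1, -0.4, -0.2]
grip_width: -0.0003
grasp_force: 0.0
```

```bash
python3 m.py pics/s6.png; python3 g.py -27 | head -3
python3 - <<'E'
import pickle,cv2,numpy as np
from h import *
C=pickle.load(open('c1.pkl','rb'))
for n in C: print(n,proj(C[n],[.605,.189,.104]))
cv2.imwrite('pics/s7.png',np.hstack([cv2.resize(C[n]['img'][80:330,y:y+256],(400,391)) for n,y in(('scene',150),('top',130))]))
E
```

```text
scene [239.  160.4] 0.137 161.8
scene [290.1 217.1] 0.1335 41.5
scene [196.4 223.2] 0.1333 -77.7
top [234.2 147.7] 0.134 42.1
top [329.1 175. ] 0.1346 -78.3
top [257.1 243.7] 0.134 161.8
[0.49253603 0.28844212 0.19120511] [ 0.29544376 -1.04929968  0.28634275]
scene crop org 192 139
top crop org 224 135
0.135 0.04 22 -26.4 0.054
0.135 0.046 13 -26.6 0.054
0.145 0.04 18 -27.1 0.052
scene [323.55040498 182.29075368]
top [180.60858114 171.51002428]
```

View pics/s7.png

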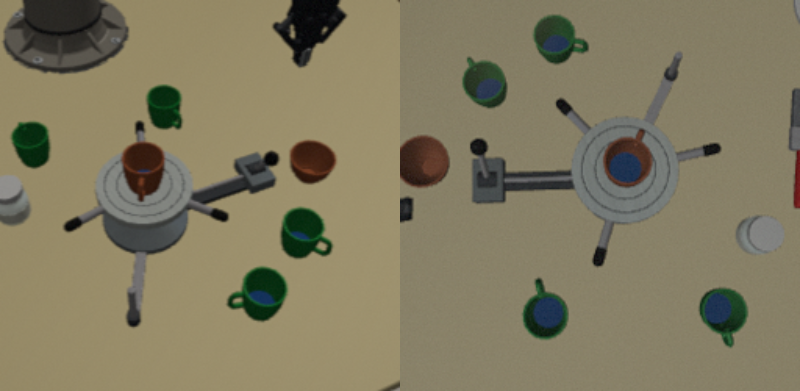

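Run:
```python
import pickle,cv2
from h import *
C=pickle.load(open('c1.pkl','rb'));v=[]
for n,(u0,v0) in (('top',(181,173)),('scene',(324,181))):
    m=(C[n]['img'].max(2)<45).astype(np.uint8);k,l,st,ce=cv2.connectedComponentsWithStats(m)
    for i in range(1,k):
        if np.hypot(ce[i][0]-u0,ce[i][1]-v0)<9: print(n,st[i],ce[i])
    i=min(range(1,k),key=lambda i:np.hypot(ce[i][0]-u0,ce[i][1]-v0)+(st[i,4]<25)*99);v.append((C[n],ce[i]))
print(tri(v))
```

```text
top [175 169  10  10  81] [179.81481481 173.48148148]
scene [318 177  10   9  63] [322.87301587 181.50793651]
[0.60058036 0.19058064 0.10192644]
```

```bash
python3 -c "
from plant import ctrl
print(ctrl.close_job())"
```

```text
the job is handed in; nothing more can be done
None
```

I turned the wheel until the mug's handle pointed at the index post (about -27° measured against the post's -27.2°), pushed the brake lever over to its stop, moved the arm clear and handed the job in at about 13 s; the mug was never touched and still stands within about 2 mm of the wheel's axis.

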